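Hang the umbrella handles on the colour-coded rail

ROBOT

A 6-joint arm with a two-finger parallel gripper is mounted at the origin on the work surface; the furniture and walls round the work are solid. World frame = base frame: x ahead of the robot, y to its left, z up, the work surface at z = 0. Lengths are in mm, angles in degrees, forces in N, time in s.
With the tool pointing down it reaches from about 300 to 850 mm from the base axis. Payload 4.2 kg.
Tool frame: the origin (TCP) lies midway between the tips of the shut fingers; the grasp point (between the pads) lies 19 mm behind it; z points along the fingers, y is the line along which they close (so a half turn about z gives the same grasp; the last joint's range is limited). The gripper opens to 91 mm and grips with 3 to 60 N. Pads are 32 mm wide; open, the fingers measure 118 mm over their backs; the gripper's body (76 mm by 178 mm) begins 60 mm behind the grasp point.
Start: joints at [71.792, 18.312, 89.639, -0, 72.044, -1.146], TCP at [168.717, 549.707, 213.976] pointing down, gripper open.
Joint ranges: [-177.97, 177.97], [-48.28, 115.42], [12.27, 149.76], [-77.06, 257.06], [2.81, 150.46], [-146.56, 146.56]. Speed limits (degrees/s): [147.25, 147.25, 180, 180, 180, 180].

INTERFACE

Orientations are given as [roll, pitch, yaw] about the fixed x, y, z axes, in that order (R = Rz(yaw) Ry(pitch) Rx(roll)).
In Python, from workcell import env gives the robot as it stands.
- The arm moves only by the shell command python3 -m jog 'ROWS' [FORCE]. ROWS is a JSON object of lists of equal length, an entry for each row: "jaw": the finger opening in mm, from 0 to 91.2; "slide": the shift along the tool's x, y, z in units of 30 mm (1.0 is 30 mm), a list of three; "spin": the turn about the tool's z in units of 8 degrees (1.0 is 8 degrees). In form: {"jaw": [jaw, ...], "slide": [[dx, dy, dz], ...], "spin": [spin, ...]}. A call has 1 to 10 rows; each row shifts and turns the commanded pose from where the row before left it, along the tool's axes as they then stand; what a row does not reach is not made up. A row lasts 1/10 s, in which the tool goes at most 50 mm and 8.59 degrees, less where a joint would pass 70% of its speed; a pose out of reach is approached as far as the arm can. A call is refused whole if a number of a shift passes 1 or a number of a turn 1, either way. A call with a gripper value outside its range is refused whole. The fingers move at their own pace and stop on an object; FORCE is the grip in N (left out, the last holds). Time passes only in rows, so rows that do not move let the fingers close. It gives the time, the measured TCP pose, the force, the opening and the grip force at its end, in the units of the state.
- env.state(): the state, without advancing time (a new reading comes with each control period).
- env.grab_frame(name): name is "scene" or "top" or "wrist"; returns the picture (384x512x3 uint8, red, green, blue); there is no depth.
- env.camera_model(name): a dict with "fx", "fy", "cx", "cy" (pixels), "camera_from_world" (4x4, takes a point from world to camera coordinates). Camera axes: x right, y up, looking along -z (the intrinsics and any distortion apply to the point x, -y, -z); pixel columns grow to the right and rows downward; lengths in mm; the calibration is good to about 2 mm. A picture is of the moment at which its call begins: read the wrist's pose just before it. camera_model takes no time and is no camera call; for the wrist camera it gives the pose at the moment of the call.
- env.job_done(): hands the job in; it is judged then, once.
The state is a dict: "time_s": time; "qpos": joint angles; "qvel": joint speeds; "effort": joint torques, N m; "ee_pos": TCP position; "ee_rot": TCP orientation; "force": force on the tool from outside, world axes, zero at the start; "torque": the same for the moment, N m; "gripper_width": finger opening in mm; "gripper_force": force on a finger pad.
Only numpy, scipy, OpenCV 4.12 (cv2) and the standard library are available. Lean on these libraries where they do the work, as an engineer would, in place of code of your own. Each camera call takes 0.05 s, during which the arm holds its last target. There are 200 camera calls.

TASK

Move the four umbrella handles from the incoming rail to the rail with the coloured sleeves: hang each one by its crook on the sleeve of its own colour, seated between the sleeve's two beads and hanging freely. Do not let a handle fall or lay one down on the way.

Things in the scene. Friction and masses are not known exactly. Their poses are not given: they have to be found in the camera images.
- pink_handle: pink J umbrella handle, 50 g, loose, bar 17 mm thick, hung by its crook on rail_in. Origin: centre of the crook's half-circle, mid-thickness. Axes: z up to the crown, x from shaft to open tip, y through the thickness (along the rail's bar). Shaft at x=-26 mm, end at z=-115; crown inside z=17, outside z=35; tip x=26, z=-17; inner gap 34. Hung: origin 10 mm straight under bar axis
- blue_handle: light blue J handle, otherwise as the pink one. Hung freely, every handle leans 0.35 to 0.55 rad about y, shaft's end swung away from the robot under the bar: hook it on and off along its own z axis, not straight up. Its highest point is always 35 mm straight above the origin: pinch it there from above, fingers along y, tips 12 mm or more above the bar axis
- white_handle: white J handle, same shape, size, origin and axes as the pink one
- black_handle: black J handle with a thin steel band near the shaft's end, same shape, size, origin and axes as the pink one
- pink_sleeve: pink saddle sleeve clipped on rail_out's bar, fixed: 50 mm along the bar, 13 mm diameter, with a bead of 18 mm diameter, 5 mm wide, at each end: 40 mm of seat between the beads. Origin: on the bar's axis, middle of the sleeve, 155 mm above the desk. y along the bar, z up, x away from the robot. Sleeves stand 72 mm apart, in any order of colours
- blue_sleeve: light blue saddle sleeve on rail_out, same shape, origin and axes as the pink sleeve
- white_sleeve: white saddle sleeve on rail_out, same shape, origin and axes as the pink sleeve
- black_sleeve: black saddle sleeve on rail_out, same shape, origin and axes as the pink sleeve
- rail_in: incoming rail: grey base 105x330x14 mm, bar of 10 mm diameter along y, axis 155 mm up, on two posts at y=-155 and 155 mm, nothing above 165 mm. Four black seats, shaped like the sleeves, at y=-108, -36, 36, 108 mm; a handle hangs on each. Origin on the desk under mid-bar, y along the bar, z up, x away from the robot. Fixed; left or right of centre, turned up to 0.25 rad
- rail_out: target rail: pale wooden base, same sizes, origin and axes as rail_in, with the four coloured sleeves as its seats. Fixed, on the other side of the centre line, turned up to 0.25 rad

How it is judged:
By the outcome, as a careful person would: the job done as asked, in the order asked, and still so for the second after the job is handed in, with the robot touching nothing.
It also fails if it takes over 115 s, if anything falls off the work surface, if the arm or the gripper's body presses on something with over 40 N, if the wrist force passes 120 N, or if a joint passes its speed limit or range.

## Working session

There is one attempt and no reset: what is moved stays moved. The work goes in short steps, Python scripts to look and compute and a shell command to move; the robot and the scene stay as the last step left them, time stands still between calls to the robot, and variables do not carry over. Pictures are saved under pics/ and viewed, at most 14 in all, crops included, and the job is handed in when it is done.

```bash
ls; mkdir -p pics
cat > look.py <<'E'
import cv2
from workcell import env
def grab(n,f):
    m=env.camera_model(n); im=env.grab_frame(n); cv2.imwrite(f'pics/{f}.png',cv2.cvtColor(im,cv2.COLOR_RGB2BGR)); return m,im
E
python3 - <<'E'
from look import *
import numpy as np
np.set_printoptions(precision=4,suppress=True)
for n in ['scene','top','wrist']:
    m,im=grab(n,n+'0'); print(n,{k:(v if k!='camera_from_world' else np.array(v)) for k,v in m.items()})
a=[cv2.imread(f'pics/{n}0.png') for n in ['scene','top']]
print(env.state())
E
```

```text
pics
scene {'fx': 381.5584665001214, 'fy': 381.5584665001214, 'cx': 256.7699263523025, 'cy': 192.47656858629196, 'camera_from_world': array([[  -0.7208,   -0.6929,    0.0193,  422.2828],
       [   0.4753,   -0.4738,    0.7413, -355.5454],
       [  -0.5045,    0.5435,    0.6709, -693.2788],
       [   0.    ,    0.    ,    0.    ,    1.    ]])}
top {'fx': 442.2006767206372, 'fy': 442.2006767206372, 'cx': 254.34303183979577, 'cy': 187.72841881743713, 'camera_from_world': array([[   -0.0068,    -0.9997,     0.0217,    -6.421 ],
       [    0.9995,    -0.0062,     0.0315,  -561.2662],
       [   -0.0313,     0.0219,     0.9993, -1407.8133],
       [    0.    ,     0.    ,     0.    ,     1.    ]])}
wrist {'fx': 332.6605058204899, 'fy': 332.6605058204899, 'cx': 252.7943785694773, 'cy': 188.18178005477017, 'camera_from_world': array([[   0.292 ,    0.9564,   -0.0025, -574.1899],
       [  -0.9226,    0.281 ,   -0.2642,   32.2508],
       [  -0.252 ,    0.0794,    0.9645, -391.3944],
       [   0.    ,    0.    ,    0.    ,    1.    ]])}
{'time_s': 0.15, 'qpos': array([71.7912, 18.3438, 89.6898,  0.0015, 72.0423, -1.1454]), 'qvel': array([ 0.1469, -0.1012, -0.25  ,  0.0394,  0.0903,  0.0214]), 'effort': array([  0.0008, -41.2774, -23.2154,   0.0729,   0.0434,  -0.0001]), 'ee_pos': array([168.594 , 549.3455, 213.3115]), 'ee_rot': array([-179.9242,   -0.003 ,  162.9362]), 'force': array([ 0.2149, -0.8992,  0.6678]), 'torque': array([ 0.0198, -0.0508,  0.0498]), 'gripper_force': 0.0, 'gripper_width': 91.06845823028053}
```

View pics/scene0.png

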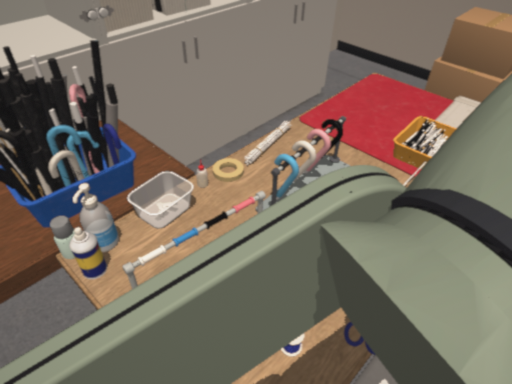

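View pics/top0.png

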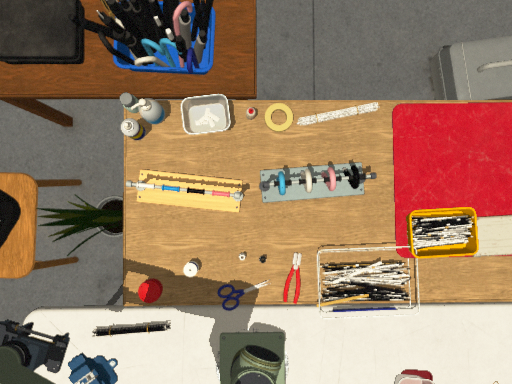

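View pics/wrist0.png

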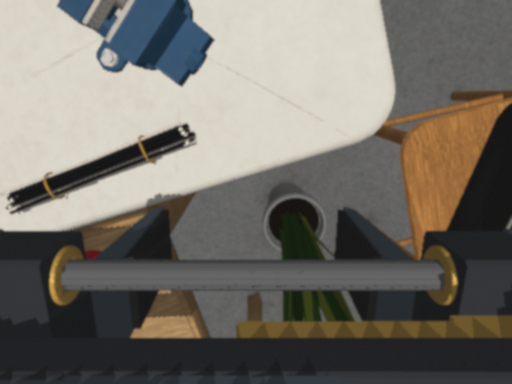

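The scene view shows rail_out centre-left, with its sleeves running from (150,255) white to (240,205) pink; the handles are at (287,170)–(332,130). In the top view, the rail_out sleeves from left to right are white (146,186), blue (171,188), black (195,190) and pink (219,193). The rail_in handles are blue (282,180), white (309,180), pink (332,178) and black (353,176). The wrist camera does not see either rail.

```bash
cat >> look.py <<'E'
import numpy as np
np.set_printoptions(precision=1,suppress=True)
def ray(m,u,v):
    T=np.array(m['camera_from_world']);R=T[:3,:3];c=-R.T@T[:3,3]
    d=R.T@np.array([(u-m['cx'])/m['fx'],-(v-m['cy'])/m['fy'],-1.]);return c,d/np.linalg.norm(d)
def onz(m,u,v,z):
    c,d=ray(m,u,v);return c+d*(z-c[2])/d[2]
def tri(obs):
    A=np.zeros((3,3));b=np.zeros(3)
    for m,(u,v) in obs:
        c,d=ray(m,u,v);P=np.eye(3)-np.outer(d,d);A+=P;b+=P@c
    x=np.linalg.solve(A,b)
    res=[np.linalg.norm((np.eye(3)-np.outer(d,d))@(x-c)) for c,d in (ray(m,*p) for m,p in obs)]
    return x,max(res)
def proj(m,p):
    T=np.array(m['camera_from_world']);q=T[:3,:3]@np.array(p)+T[:3,3]
    return np.array([m['cx']+m['fx']*q[0]/-q[2],m['cy']-m['fy']*q[1]/-q[2]])
E
python3 - <<'E'
from look import *
m=env.camera_model('top')
for n,p in dict(white=(146,186),blue=(171,188),black=(195,190),pink=(219,193)).items(): print(n,onz(m,*p,160))
for n,p in dict(blue=(282,180),white=(309,180),pink=(332,178),black=(353,176)).items(): print('H',n,onz(m,*p,178))
t=cv2.imread('pics/top0.png')[150:225,120:390]; s=cv2.imread('pics/scene0.png')[110:280,110:360]
t=cv2.resize(t,None,fx=2.9,fy=2.9,interpolation=2); s=cv2.resize(s,None,fx=2.2,fy=2.2,interpolation=2)
c=np.zeros((t.shape[0]+s.shape[0],790,3),np.uint8); c[:t.shape[0],:t.shape[1]]=t; c[t.shape[0]:,:s.shape[1]]=s
cv2.imwrite('pics/crop1.png',c); print(c.shape)
w=env.camera_model('wrist');T=np.array(w['camera_from_world']);c=-T[:3,:3].T@T[:3,3];print(c, env.state()['ee_pos'])
E
```

```text
white [563.3 301.7 160. ]
blue [557.2 230.8 160. ]
black [551.  162.6 160. ]
pink [542.   94.3 160. ]
H blue [577.3 -84.7 178. ]
H white [ 576.8 -161.2  178. ]
H pink [ 582.1 -226.7  178. ]
H black [ 587.5 -286.6  178. ]
(592, 790, 3)
[ 98.8 571.2 384.7] [168.6 549.3 213.3]
```

View pics/crop1.png

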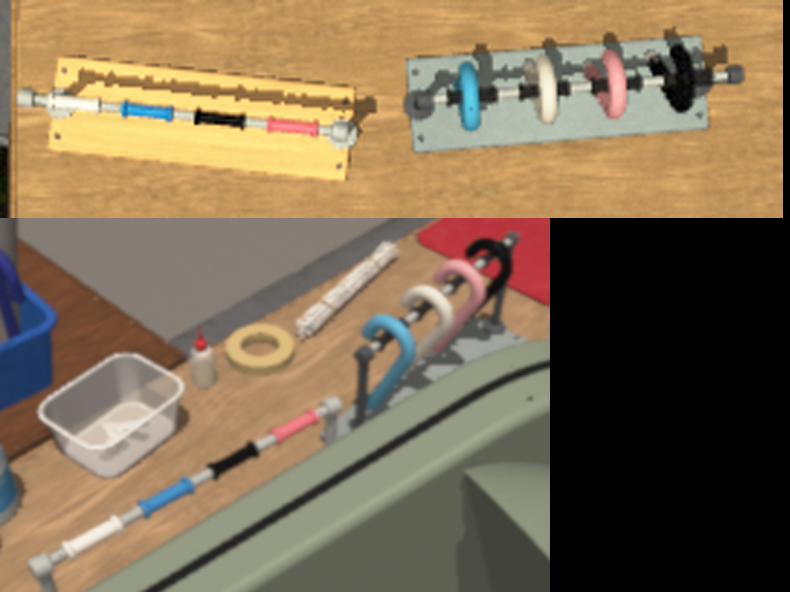

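The crop shows the sleeves in the top view at white (75,103), blue (147,111), black (219,119) and pink (292,127). The handle crowns are at blue (468,95), white (547,88), pink (615,84) and black (681,77). Next I move the wrist camera over rail_out.

```bash
python3 -m jog '{"jaw":[91,91,91,91,91,91,91,91,91,91],"slide":[[0,0,-1],[0,0,-1],[0,0,-0.9],[-0.8,-0.5,0],[-0.8,-0.5,0],[-0.8,-0.5,0],[-0.8,-0.5,0],[-0.8,-0.5,0],[-0.8,-0.5,0],[-0.8,-0.5,0]],"spin":[-0.5,-0.5,-0.4,0,0,0,0,0,0,0]}'
python3 -m jog '{"jaw":[91,91,91,91,91,91,91,91,91,91],"slide":[[-0.8,-0.5,0],[-0.8,-0.5,0],[-0.8,-0.5,0],[-0.8,-0.5,0],[-0.8,-0.5,0],[-0.8,-0.5,0],[-0.8,-0.5,0],[-0.8,-0.5,0],[-0.8,-0.5,0],[-0.8,-0.5,0]],"spin":[0,0,0,0,0,0,0,0,0,0]}'
```

```text
time_s: 1.15
ee_pos: [325.8, 427.2, 300.7]
ee_rot: [-180.0, -0.0, 174.1]
force: [0.0, 0.6, 0.7]
gripper_width: 91.1
gripper_force: 0.0
time_s: 2.15
ee_pos: [549.2, 253.5, 300.6]
ee_rot: [-180.0, -0.0, 174.1]
force: [-0.1, 0.8, 0.4]
gripper_width: 90.9
gripper_force: 0.0
```

```bash
python3 -m jog '{"jaw":[91,91,91,91,91,91],"slide":[[-0.85,-0.5,0],[-0.85,-0.5,0],[-0.8,-0.5,0],[0,0,0],[0,0,0],[0,0,0]],"spin":[0,0,0,0,0,0]}'
python3 - <<'E'
from look import *; import pickle
m,im=grab('wrist','outA'); pickle.dump((m,im),open('outA.pkl','wb'))
E
python3 -m jog '{"jaw":[91,91,91,91,91,91],"slide":[[0.5,0,-1],[0.5,0,-1],[0.5,0,-0.8],[0,0,0],[0,0,0],[0,0,0]],"spin":[0,0,0,0,0,0]}'
python3 - <<'E'
from look import *; import pickle
m,im=grab('wrist','outB'); pickle.dump((m,im),open('outB.pkl','wb'))
a=cv2.imread('pics/outA.png');b=cv2.imread('pics/outB.png')
cv2.imwrite('pics/outAB.png',cv2.resize(np.vstack([a[:260],b[:260]]),None,fx=1.15,fy=1.15))
E
```

```text
time_s: 2.75
ee_pos: [617.8, 202.5, 300.9]
ee_rot: [180.0, -0.0, 174.2]
force: [0.3, 0.9, -0.3]
gripper_width: 90.9
gripper_force: 0.0
time_s: 3.4
ee_pos: [573.5, 206.6, 383.2]
ee_rot: [-179.9, -0.1, 174.2]
force: [0.5, 0.1, -0.7]
gripper_width: 90.9
gripper_force: 0.0
```

View pics/outAB.png

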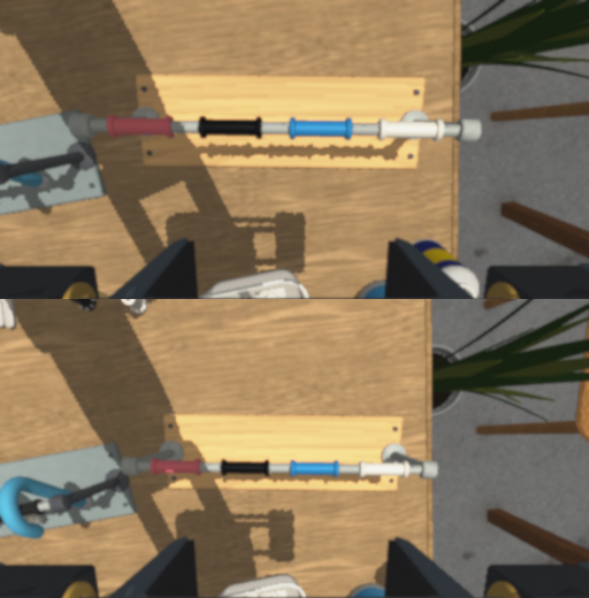

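Frame A (scaled by 1.15) shows the rail_out sleeves at pink (140,126), black (230,128), blue (321,128) and white (412,129). In frame B they sit at y≈468, from x=175 to 385. All are clear of the gripper.

```bash
cat > sl.py <<'E'
from look import *; import pickle
def blob(im,seed,kind,r=(34,14)):
    h=cv2.cvtColor(im,cv2.COLOR_RGB2HSV).astype(int); u,v=map(int,seed)
    H,S,V=h[...,0],h[...,1],h[...,2]
    k={'pink':((H>160)|(H<6))&(S>70),'blue':(H>95)&(H<115)&(S>90),'black':(V<60),'white':(S<40)&(V>195)}[kind]
    w=np.zeros(k.shape,np.uint8); y0,x0=max(v-r[1],0),max(u-r[0],0); w[y0:v+r[1],x0:u+r[0]]=k[y0:v+r[1],x0:u+r[0]]
    n,l,st,c=cv2.connectedComponentsWithStats(w)
    i=1+np.argmax(st[1:,4]); ys,xs=np.nonzero(l==i)
    (cx,cy),(a,b),an=cv2.minAreaRect(np.c_[xs,ys].astype(np.float32))
    return (cx,cy),st[i]
E
python3 - <<'E'
from sl import *
A=pickle.load(open('outA.pkl','rb'));B=pickle.load(open('outB.pkl','rb'))
s=1/1.15
S={'pink':((140,126),(175,467)),'black':((230,128),(245,468)),'blue':((321,128),(314,468)),'white':((412,129),(385,469))}
P={}
for n,(a,b) in S.items():
    pa,sa=blob(A[1],(a[0]*s,a[1]*s),n); pb,sb=blob(B[1],(b[0]*s,b[1]*s-260),n)
    x,r=tri([(A[0],pa),(B[0],pb)]); P[n]=onz(A[0],*pa,155)
    print(n,pa,sa[2:],pb,sb[2:],x,'res %.1f'%r,onz(A[0],*pa,155),onz(B[0],*pb,155))
d=P['white']-P['pink'];print(np.linalg.norm(d)/3,np.degrees(np.arctan2(-d[0],d[1])))
E
```

```text
pink (121.0, 109.0) [ 59  19 850] (152.5, 145.0) [ 44  15 481] [543.1  88.8 159.2] res 0.4 [543.3  86.8 155. ] [543.3  87.8 155. ]
black (199.5, 110.5) [ 54  16 579] (212.5, 146.5) [ 40  12 337] [551.8 159.9 159.5] res 0.1 [551.9 159.1 155. ] [552.4 159.4 155. ]
blue (279.0, 111.0) [ 55  17 659] (273.5, 147.0) [ 42  13 396] [559.5 232.2 160.4] res 0.0 [559.8 232.6 155. ] [560.3 232.5 155. ]
white (361.5149841308594, 108.25030517578125) [ 60  22 767] (339.5, 147.5) [ 52  12 430] [565.1 306.  170.5] res 2.0 [564.9 309.  155. ] [568.9 311.5 155. ]
74.40893277764843 -5.569204844748718
```

```bash
python3 -m jog '{"jaw":[91,91,91,91,91,91,91,91,91,91],"slide":[[-0.1,-1,0.6],[-0.1,-1,0.6],[-0.1,-1,0],[-0.1,-1,0],[-0.1,-1,0],[-0.1,-1,0],[-0.1,-1,0],[-0.1,-1,0],[-0.1,-1,0],[-0.1,-1,0]],"spin":[0,0,-0.25,-0.25,-0.25,-0.25,-0.25,0,0,0]}'
python3 -m jog '{"jaw":[91,91,91,91,91,91],"slide":[[-0.5,-0.9,0],[-0.5,-0.9,0],[-0.4,-0.9,0],[0,0,0],[0,0,0],[0,0,0]],"spin":[0,0,0,0,0,0]}'
python3 - <<'E'
from look import *; import pickle
m,im=grab('wrist','inA'); pickle.dump((m,im),open('inA.pkl','wb'))
E
```

```text
time_s: 4.45
ee_pos: [599.2, -94.6, 347.1]
ee_rot: [180.0, -0.2, -175.9]
force: [0.5, 0.3, 0.1]
gripper_width: 90.9
gripper_force: 0.0
time_s: 5.05
ee_pos: [646.6, -170.2, 348.2]
ee_rot: [179.9, -0.1, -175.8]
force: [0.5, 0.0, -0.2]
gripper_width: 91.3
gripper_force: 0.0
```

View pics/inA.png

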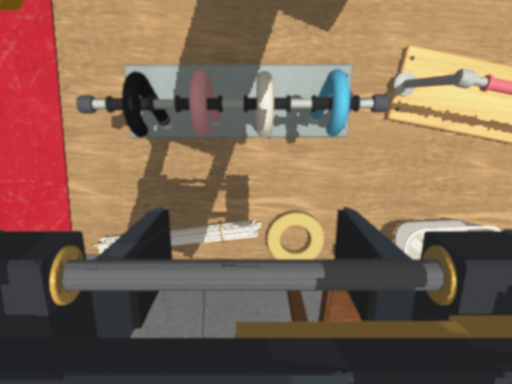

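inA shows the four crowns over the rail_in bar at row ≈103: black x≈136, pink 201, white 266, blue 340. The bar runs from (87,104) to (380,102), and all of it is clear of the gripper. I take a second view shifted along the rail.

```bash
python3 -m jog '{"jaw":[91,91,91,91,91,91,91],"slide":[[0,-0.8,0],[0,-0.8,0],[0,-0.8,0],[0,-0.6,0],[0,0,0],[0,0,0],[0,0,0]],"spin":[0,0,0,0,0,0,0]}'
python3 - <<'E'
from look import *; import pickle
m,im=grab('wrist','inB'); pickle.dump((m,im),open('inB.pkl','wb'))
a=cv2.imread('pics/inA.png')[50:160,70:400];b=cv2.imread('pics/inB.png')[50:160,130:460]
cv2.imwrite('pics/inAB.png',cv2.resize(np.vstack([a,b]),None,fx=2.4,fy=2.4,interpolation=2))
E
```

```text
time_s: 5.8
ee_pos: [653.5, -259.3, 349.2]
ee_rot: [180.0, 0.0, -175.8]
force: [0.5, 0.3, -2.0]
gripper_width: 91.2
gripper_force: 0.0
```

View pics/inAB.png

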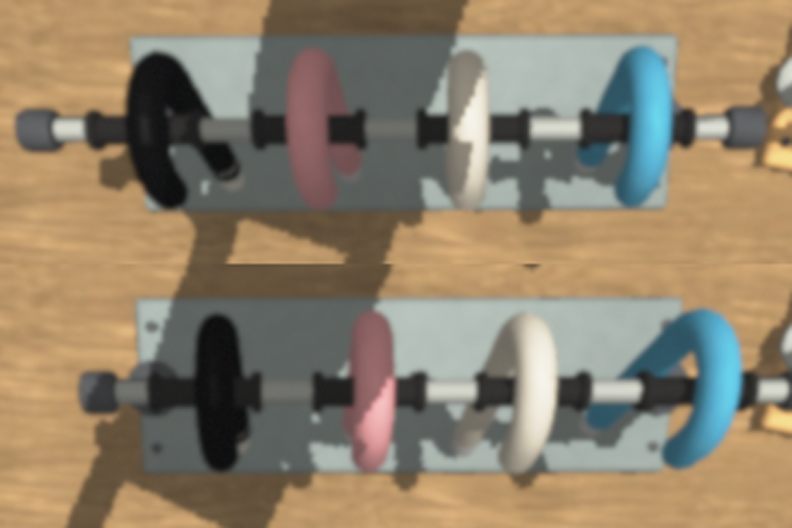

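Both crops show the crowns at the bar row. In A they are black 149, pink 310, white 468, blue 651 (row 128). In B they are black 220, pink 372, white 536, blue 719 (row 390). The bar's end caps are at (38,129) and (747,127) in A.

Run:
```python
from look import *; import pickle
A,_=pickle.load(open('inA.pkl','rb'));B,_=pickle.load(open('inB.pkl','rb'))
fa=lambda u,v:(70+u/2.4,50+v/2.4); fb=lambda u,v:(130+u/2.4,50+(v-264)/2.4)
L=onz(A,*fa(38,129),156);R=onz(A,*fa(747,127),156);L2=onz(B,*fb(98,391),156);x,r=tri([(A,fa(38,129)),(B,fb(98,391))]);print('bar ends',L,R,L2,'tri L',x,r)
d=(R-L)/np.linalg.norm(R-L);print('psi',np.degrees(np.arctan2(-d[0],d[1])),np.linalg.norm(R-L),'mid',(L+R)/2)
for n,a,b in [('black',149,220),('pink',310,372),('white',468,536),('blue',651,719)]:
    pa,pb=fa(a,128),fb(b,390); x,r=tri([(A,pa),(B,pb)]); mid=(L+R)/2
    print(n,x,'res %.1f'%r,onz(A,*pa,172),onz(B,*pb,172),'along %.1f'%((x-mid)[:2]@d[:2]))
```

```text
bar ends [ 593.2 -351.9  156. ] [569.2 -39.8 156. ] [ 593.  -351.5  156. ] tri L [ 593.  -351.2  157.4] 0.10555175320727131
psi 4.4043597953977605 313.0008856741492 mid [ 581.2 -195.8  156. ]
black [ 588.2 -295.9  176.3] res 0.1 [ 588.5 -297.4  172. ] [ 588.2 -296.3  172. ] along -100.3
pink [ 583.6 -231.2  161.8] res 0.1 [ 583.5 -229.6  172. ] [ 583.4 -232.2  172. ] along -35.5
white [ 578.3 -163.2  172.5] res 0.2 [ 578.5 -163.1  172. ] [ 578.2 -163.   172. ] along 32.8
blue [572.6 -86.4 173. ] res 0.2 [572.8 -86.1 172. ] [572.4 -85.9 172. ] along 109.8
```

Measurements agree: residuals are 0.2 mm or less, the bar is at z≈157 and the crowns lie on the bar line. I go over the black handle first.

```bash
python3 -m jog '{"jaw":[40,40,40,40,40,40,40,40,40,40],"slide":[[0.75,-0.36,0],[0.75,-0.36,0],[0.76,-0.37,0],[0,0,0.8],[0,0,0.8],[0,0,0.8],[0,0,0.8],[0,0,0.8],[0,0,0],[0,0,0]],"spin":[0,0,0,0,0,0,0,0,0,0]}' 20
python3 - <<'E'
from look import *
m,im=grab('wrist','g1'); print(proj(m,env.state()['ee_pos']),env.state()['ee_pos'],env.state()['ee_rot'])
E
```

```text
time_s: 6.85
ee_pos: [588.4, -297.5, 229.5]
ee_rot: [180.0, 0.0, -175.8]
force: [-0.1, 0.7, 0.4]
gripper_width: 40.0
gripper_force: 0.0
[252.7 235.3] [ 588.9 -297.9  230.5] [-179.9    0.1 -175.8]
```

View pics/g1.png

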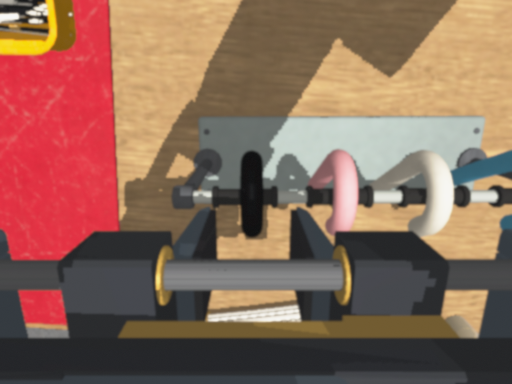

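The black handle (column 252) is centred between the fingers (columns 210–293). I descend and close.

```bash
python3 -m jog '{"jaw":[40,40,40,40,10,10,10,10,10,10],"slide":[[0,0,0.7],[0,0,0.7],[0,0,0.63],[0,0,0],[0,0,0],[0,0,0],[0,0,0],[0,0,0],[0,0,0],[0,0,0]],"spin":[0,0,0,0,0,0,0,0,0,0]}' 20
```

```text
time_s: 7.9
ee_pos: [588.8, -298.4, 169.3]
ee_rot: [-179.9, 0.1, -175.9]
force: [0.2, -1.0, 5.3]
gripper_width: 16.2
gripper_force: 20.0
```

```bash
python3 -m jog '{"jaw":[10,10,10,10,10,10,10,10,10,10],"slide":[[0.08,0,-0.2],[0.17,0,-0.4],[0.2,0,-0.45],[0.22,0,-0.45],[0.2,0,-0.5],[0,0,-0.6],[0,0,-0.7],[0,0,-0.8],[0,0,-0.8],[0,0,-0.8]],"spin":[0,0,0,0,0,0,0,0,0,0]}' 20
python3 - <<'E'
from look import *
a=grab('wrist','w2')[1]; b=grab('scene','s2')[1]
cv2.imwrite('pics/c2.png',cv2.cvtColor(np.hstack([cv2.resize(a,(400,300)),cv2.resize(b,(400,300))]),cv2.COLOR_RGB2BGR)); print(env.state()['ee_pos'],env.state()['gripper_width'])
E
```

```text
time_s: 8.9
ee_pos: [561.5, -300.0, 341.3]
ee_rot: [-180.0, 0.0, -175.9]
force: [-0.2, 0.2, 0.3]
gripper_width: 15.9
gripper_force: 20.0
[ 562.9 -300.8  343.9] 15.891861706786655
```

View pics/c2.png

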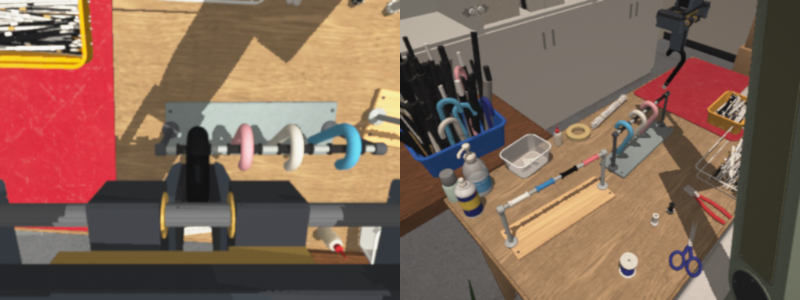

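The black handle is held in the fingers with its lean kept, clear of rail_in. The scene view now shows rail_out unobstructed. I carry it over.

```bash
python3 -m jog '{"jaw":[10,10,10,10,10,10,10,10,10,10],"slide":[[0,0.2,0],[0,0.4,0],[0.1,0.6,0],[0.2,0.8,0],[0.2,0.9,0],[0.2,0.9,0],[0.2,0.9,0],[0.2,0.9,0],[0.2,0.9,0],[0.2,0.9,0]],"spin":[0.3,0.4,0.4,0.2,0,0,0,0,0,0]}' 20
python3 -m jog '{"jaw":[10,10,10,10,10,10,10,10,10,10],"slide":[[0.2,0.9,0],[0.2,0.9,0],[0.2,0.9,0],[0.2,0.9,0],[0.2,0.9,0],[0.2,0.9,0],[0.2,0.8,0],[0.2,0.6,0],[0.1,0.4,0],[0,0.2,0]],"spin":[0,0,0,0,0,0,0,0,0,0]}' 20
```

```text
time_s: 10.0
ee_pos: [535.6, -73.5, 338.1]
ee_rot: [180.0, -0.1, 173.7]
force: [-0.4, -1.1, -0.3]
gripper_width: 15.9
gripper_force: 20.0
time_s: 11.0
ee_pos: [509.6, 152.2, 338.6]
ee_rot: [-180.0, -0.0, 173.8]
force: [0.0, -0.9, 0.4]
gripper_width: 16.1
gripper_force: 20.0
```

Looking back at the lift, the last part went straight up, so the shaft may have brushed the bar. I check the lean in the hand before hooking.

Run:
```python
from look import *; import pickle
s=env.state(); m,im=grab('scene','s3'); pickle.dump((m,s['ee_pos'],s['ee_rot']),open('s3.pkl','wb'))
p=proj(m,s['ee_pos']); print(p,s['ee_pos'])
u,v=map(int,p); x0=max(u-70,0);y0=max(v-40,0); c=im[y0:y0+150,x0:x0+150]; print(x0,y0)
cv2.imwrite('pics/c3.png',cv2.cvtColor(cv2.resize(c,None,fx=4,fy=4,interpolation=2),cv2.COLOR_RGB2BGR))
```

```text
[230.6 153.4] [509.6 152.2 338.6]
160 113
```

View pics/c3.png

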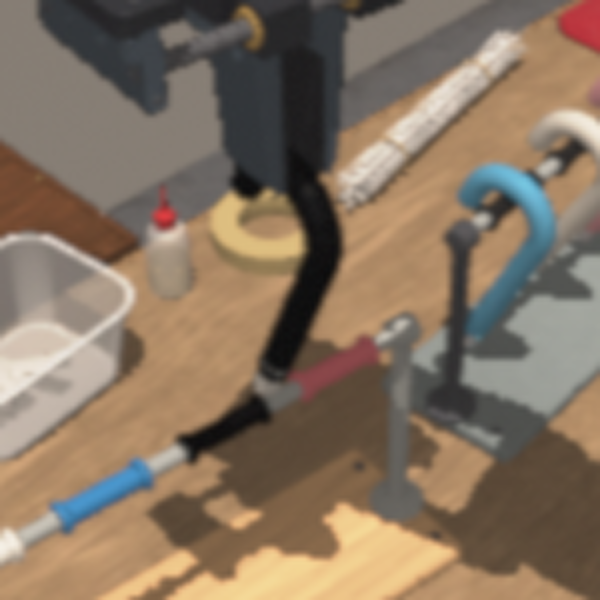

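The black handle hangs from the fingers. Its shaft end is at crop (272,385), the outer bend at (325,235) and the open tip at (245,185). I cast these onto the handle's plane.

```bash
cat > lean.py <<'E'
from look import *
def inplane(m,px,tcp,psi):
    p=np.radians(psi);n=np.array([-np.sin(p),np.cos(p),0]);ex=np.array([np.cos(p),np.sin(p),0])
    c,d=ray(m,*px);x=c+d*((tcp-c)@n)/(d@n)-tcp
    return np.array([x@ex,x[2]])
E
python3 - <<'E'
from lean import *; import pickle
m,t,r=pickle.load(open('s3.pkl','rb'))
f=lambda u,v:(160+u/4,113+v/4)
for n,p in dict(end=(272,380),mid=(305,300),bend=(322,240),tip=(245,185)).items(): print(n,inplane(m,f(*p),t,-6))
for L in (.3,.45,.6,.75):
    s,c=np.sin(L),np.cos(L); q=lambda x,z:(x*c-z*s, x*s+z*c-24) # origin 24 below TCP (35-11)
    print(L,'end',q(-26,-115),'tip',q(26,-17))
E
```

```text
end [  14.5 -139.3]
mid [-13.6 -68.1]
bend [-26.4 -25.6]
tip [ 28.6 -29.2]
0.3 end (np.float64(9.146075048788294), np.float64(-141.5472216226395)) tip (np.float64(29.862592230508525), np.float64(-32.55719494194047))
0.45 end (np.float64(26.609411761621875), np.float64(-138.86052065744983)) tip (np.float64(30.806038741060515), np.float64(-27.99849685310352))
0.6 end (np.float64(43.475158452777436), np.float64(-133.59430002288394)) tip (np.float64(31.057648035367237), np.float64(-23.35000114519361))
0.75 end (np.float64(59.36454681196409), np.float64(-125.8668276810961)) tip (np.float64(30.611769511116023), np.float64(-18.71610301024827))
```

The lean is about 0.36 rad, so the slide slope is 0.38. I line up and lower along the handle's own z axis.

```bash
python3 -m jog '{"jaw":[10,10,10,10,10,10,10,10,10,10],"slide":[[0.33,0.2,0],[0.34,0.2,0],[0,0,0],[-0.1,0,0.25],[-0.19,0,0.5],[-0.19,0,0.5],[-0.19,0,0.5],[-0.19,0,0.5],[-0.19,0,0.5],[-0.19,0,0.5]],"spin":[0,0,0,0,0,0,0,0,0,0]}' 20
python3 -m jog '{"jaw":[10,10,10,10],"slide":[[-0.1,0,0.25],[0,0,0],[0,0,0],[0,0,0]],"spin":[0,0,0,0]}' 20
```

```text
time_s: 12.05
ee_pos: [528.9, 161.1, 240.3]
ee_rot: [-180.0, -0.0, 173.7]
force: [-0.4, 0.5, -0.7]
gripper_width: 16.3
gripper_force: 20.0
time_s: 12.45
ee_pos: [531.8, 161.4, 234.9]
ee_rot: [180.0, 0.1, 173.7]
force: [0.9, -0.1, -0.0]
gripper_width: 16.1
gripper_force: 20.0
```

```bash
python3 -m jog '{"jaw":[10,10,10,10,10,10,10],"slide":[[-0.14,0,0.4],[-0.16,0,0.45],[-0.16,0,0.45],[-0.14,0,0.4],[-0.07,0,0.4],[0,0,0],[0,0,0]],"spin":[0,0,0,0,0,0,0]}' 20
python3 - <<'E'
from lean import *
s=env.state();m,im=grab('scene','s4');u,v=map(int,proj(m,s['ee_pos']));print(u,v,s['ee_pos'])
cv2.imwrite('pics/c4.png',cv2.cvtColor(cv2.resize(im[v-50:v+80,u-65:u+65],None,fx=4,fy=4,interpolation=2),cv2.COLOR_RGB2BGR))
E
```

```text
time_s: 13.15
ee_pos: [551.3, 159.1, 170.4]
ee_rot: [-180.0, -0.1, 173.7]
force: [-0.1, -0.5, 0.8]
gripper_width: 16.9
gripper_force: 20.0
216 213 [551.3 159.1 170.4]
```

View pics/c4.png

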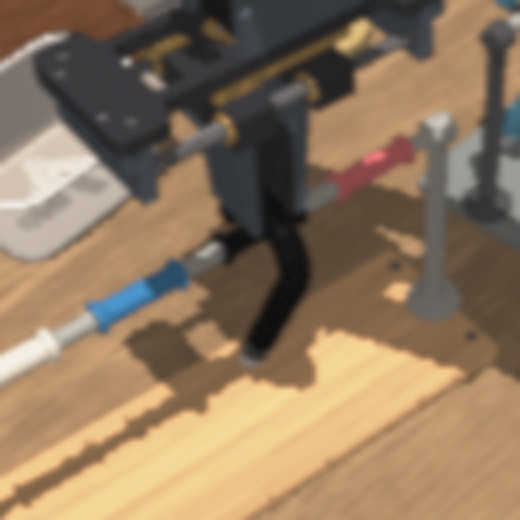

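The crook is over the middle of the black sleeve, with the shaft on the robot side at crop (280,260) and no contact force. I release, rise and return to the pink handle.

```bash
python3 -m jog '{"jaw":[40,40,40,40,40,40,40,40,40,40],"slide":[[0,0,0],[0,0,0],[0,0,0],[0,0,-0.4],[0,0,-0.6],[0,0,-0.7],[0,0,-0.7],[0,0,0],[0,0,0],[0,0,0]],"spin":[0,0,0,0,0,0,0,-0.45,-0.45,-0.45]}' 20
python3 -m jog '{"jaw":[40,40,40,40,40,40,40,40,40,40],"slide":[[0,-0.6,0],[0,-0.8,0],[0,-1,0],[0,-1,0],[0,-1,0],[0,-1,0],[0,-1,0],[0,-1,0],[0,-1,0],[0,-1,0]],"spin":[0,0,0,0,0,0,0,0,0,0]}' 20
python3 -m jog '{"jaw":[40,40,40,40,40,40,40],"slide":[[0,-1,0],[0,-1,0],[0,-0.8,0],[0,-0.6,0],[0,-0.2,0],[0,0,0],[0,0,0]],"spin":[0,0,0,0,0,0,0]}' 20
```

```text
time_s: 14.2
ee_pos: [551.7, 159.2, 244.4]
ee_rot: [180.0, 0.1, -175.3]
force: [-0.6, -1.1, -0.2]
gripper_width: 39.9
gripper_force: 0.0
time_s: 15.2
ee_pos: [573.9, -123.2, 244.3]
ee_rot: [-180.0, 0.1, -175.5]
force: [0.9, 0.2, 0.4]
gripper_width: 40.1
gripper_force: 0.0
time_s: 15.9
ee_pos: [582.3, -228.7, 243.2]
ee_rot: [180.0, 0.0, -175.4]
force: [-0.3, -0.0, -0.4]
gripper_width: 39.9
gripper_force: 0.0
```

Run:
```python
from lean import *
m,im=grab('scene','s5')
q=[proj(m,(551.8,159.9,z)) for z in (157,)]
print(q)
d=(cv2.cvtColor(im,cv2.COLOR_RGB2GRAY)<50)
for c in ((330,95),):
    pass
# shaft end of the black handle: lowest dark pixel blob near sleeve
u,v=map(int,q[0]); w=np.zeros_like(d); w[v-40:v+60,u-30:u+40]=d[v-40:v+60,u-30:u+40]
n,l,st,c=cv2.connectedComponentsWithStats(w.astype(np.uint8)); i=1+np.argmax(st[1:,4]); ys,xs=np.nonzero(l==i)
for t in (ys.max()-2,ys.min()): print('row',t,xs[ys==t].mean())
e=(xs[ys>=ys.max()-1].mean(),ys.max()-1.); T=np.array([551.8,159.9,169.]); print(st[i], 'end',inplane(m,e,T,-6),'top',inplane(m,(xs[ys==ys.min()].mean(),ys.min()),T,-6))
```

```text
[array([216. , 218.2])]
row 247 213.5
row 209 211.5
[206 209  21  41 399] end [  22.8 -127.8] top [14.4  3.4]
```

Run:
```python
from lean import *
im=cv2.imread('pics/s5.png'); m=env.camera_model('scene'); 
P=[proj(m,p) for p in [(583.5,-231,169),(578.3,-163,169),(572.6,-86,169)]]; print(P)
a,b=im[85:195,270:385],im[160:270,150:265]
cv2.imwrite('pics/c5.png',cv2.resize(np.hstack([a,b]),None,fx=3.4,fy=5 if 0 else 3.4,interpolation=2))
```

```text
[array([319.7, 132.7]), array([305.1, 144.1]), array([287., 158.])]
```

View pics/c5.png

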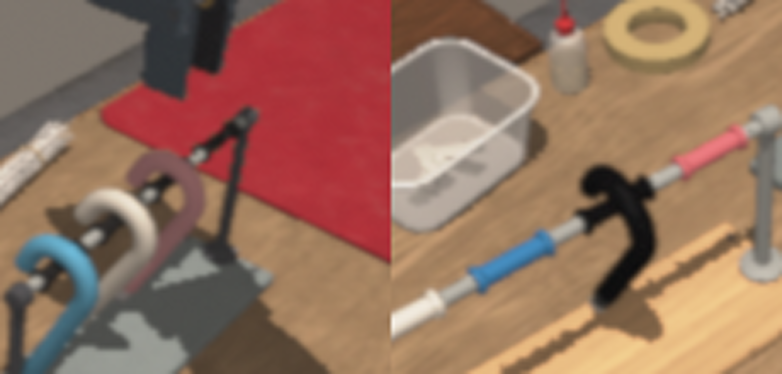

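The left half shows the pink shaft running (193,220)→(137,288), the white (147,250)→(100,308) and the blue (88,300)→(38,368). On the right, the black handle hangs freely mid-seat on its sleeve. From these lines I work out the leans.

```bash
python3 - <<'E'
from lean import *
m=env.camera_model('scene'); f=lambda u,v:(270+u/3.4,85+v/3.4)
for n,a,b,T in [('pink',(193,220),(137,288),(583.5,-231,169)),('white',(147,250),(100,308),(578.3,-163,169)),('blue',(88,300),(38,368),(572.6,-86,169))]:
    A,B=[inplane(m,f(*p),np.array(T,float),4.4) for p in (a,b)]; d=A-B; print(n,A,B,'lean %.2f'%np.arctan2(-d[0],d[1]))
f=lambda u,v:(150+(u-391)/3.4,160+v/3.4)
A,B=[inplane(m,f(*p),np.array((551.8,159.9,169.)),-6) for p in ((648,240),(602,298))]; d=A-B; print('black',A,B,'lean %.2f'%np.arctan2(-d[0],d[1]))
E
python3 -m jog '{"jaw":[40,40,40,40,10,10,10,10,10,10],"slide":[[-0.03,-0.07,0.8],[0,0,0.9],[0,0,0.77],[0,0,0],[0,0,0],[0,0,0],[0,0,0],[0,0,0],[0,0,0],[0,0,0]],"spin":[0,0,0,0,0,0,0,0,0,0]}' 20
```

```text
pink [-28.3 -41.1] [  12.  -130.3] lean 0.42
white [-28.7 -31.2] [   5.3 -105.8] lean 0.43
blue [-29.5 -31.3] [   8.1 -118.9] lean 0.41
black [-32. -22.] [  26.1 -129.7] lean 0.49
time_s: 16.95
ee_pos: [584.0, -231.8, 170.0]
ee_rot: [-180.0, 0.1, -175.5]
force: [0.1, 0.0, 5.3]
gripper_width: 14.6
gripper_force: 19.9
```

Width is 14.6 mm, so the grip is a bit shallow. I re-grip 2 mm lower, then lift along the lean (slope 0.46).

```bash
python3 -m jog '{"jaw":[30,30,30,10,10,10,10,10,10],"slide":[[0,0,0],[0,0,0],[0,0,0.07],[0,0,0],[0,0,0],[0,0,0],[0,0,0],[0,0,0],[0,0,0]],"spin":[0,0,0,0,0,0,0,0,0]}' 20
```

```text
time_s: 17.85
ee_pos: [583.3, -231.6, 166.8]
ee_rot: [180.0, -0.0, -175.5]
force: [0.2, 0.6, -0.1]
gripper_width: 15.6
gripper_force: 20.0
```

```bash
python3 -m jog '{"jaw":[10,10,10,10,10,10,10,10,10,10],"slide":[[0.05,0,-0.2],[0.15,0,-0.4],[0.22,0,-0.5],[0.28,0,-0.6],[0.28,0,-0.6],[0.28,0,-0.6],[0.28,0,-0.6],[0.28,0,-0.6],[0.28,0,-0.6],[0.28,0,-0.6]],"spin":[0,0,0,0,0,0,0,0,0,0]}' 20
python3 -m jog '{"jaw":[10,10,10,10,10,10,10,10,10,10],"slide":[[0,0.2,-0.3],[0,0.4,0],[0.1,0.6,0],[0.2,0.8,0],[0.2,0.9,0],[0.2,0.9,0],[0.2,0.9,0],[0.2,0.9,0],[0.2,0.9,0],[0.2,0.9,0]],"spin":[0.3,0.4,0.4,0.2,0,0,0,0,0,0]}' 20
```

```text
time_s: 18.85
ee_pos: [511.3, -237.3, 328.4]
ee_rot: [-179.9, 0.1, -175.5]
force: [0.7, -0.0, -1.5]
gripper_width: 16.2
gripper_force: 20.0
time_s: 19.85
ee_pos: [484.4, -11.2, 336.6]
ee_rot: [180.0, 0.1, 174.1]
force: [0.4, 0.3, -1.4]
gripper_width: 16.1
gripper_force: 20.0
```

```bash
python3 -m jog '{"jaw":[10,10,10,10,10,10,10,10],"slide":[[0.2,0.9,0],[0.2,0.8,0],[0.2,0.6,0],[0.15,0.5,0],[0.05,0.3,0],[0,0.1,0],[0,0,0],[0,0,0]],"spin":[0,0,0,0,0,0,0,0]}' 20
python3 - <<'E'
from lean import *
s=env.state();m,im=grab('scene','s6'); T=s['ee_pos']
h=cv2.cvtColor(im,cv2.COLOR_RGB2HSV).astype(int); k=((h[...,0]>155)|(h[...,0]<8))&(h[...,1]>50)&(h[...,2]>60)
u,v=map(int,proj(m,T)); w=np.zeros(k.shape,np.uint8); w[v-30:v+75,u-40:u+40]=k[v-30:v+75,u-40:u+40]
n,l,st,c=cv2.connectedComponentsWithStats(w); i=1+np.argmax(st[1:,4]); ys,xs=np.nonzero(l==i); print(T,(u,v),st[i])
# shaft centreline points
ps=[]
for r in range(ys.max()-14,ys.max()-3): ps.append((xs[ys==r].mean(),r))
q=np.array([inplane(m,p,T,-6) for p in ps]); print(q[[0,-1]]); g=np.polyfit(q[:,1],q[:,0],1); print('lean',np.arctan(-g[0]))
e=inplane(m,(xs[ys>=ys.max()-1].mean(),ys.max()),T,-6); print('end',e)
E
```

```text
time_s: 20.65
ee_pos: [471.1, 85.3, 335.0]
ee_rot: [-180.0, 0.0, 174.1]
force: [0.5, -0.7, -1.1]
gripper_width: 15.7
gripper_force: 20.0
[471.1  85.3 335. ] (274, 148) [259 144  30  56 540]
[[   2.5  -85.7]
 [  22.2 -125.4]]
lean 0.47075255203359495
end [  21.7 -135.9]
```

Lean in hand is 0.42–0.47, unchanged. I hook on along that slope.

```bash
python3 -m jog '{"jaw":[10,10,10,10,10,10,10,10,10,10],"slide":[[0.08,0.36,0],[0,0,0],[-0.12,0,0.25],[-0.23,0,0.5],[-0.23,0,0.5],[-0.23,0,0.5],[-0.23,0,0.5],[-0.23,0,0.5],[-0.23,0,0.5],[-0.12,0,0.25]],"spin":[0,0,0,0,0,0,0,0,0,0]}' 20
python3 -m jog '{"jaw":[10,10,10,10,10],"slide":[[0,0,0],[0,0,0],[0,0,0],[0,0,0],[0,0,0]],"spin":[0,0,0,0,0]}' 20
```

```text
time_s: 21.7
ee_pos: [517.9, 91.6, 227.8]
ee_rot: [-180.0, -0.2, 174.1]
force: [-0.6, -0.1, 0.4]
gripper_width: 16.1
gripper_force: 20.0
time_s: 22.2
ee_pos: [518.2, 92.0, 230.4]
ee_rot: [180.0, 0.1, 174.1]
force: [0.2, -0.2, -1.2]
gripper_width: 15.8
gripper_force: 20.0
```

```bash
python3 -m jog '{"jaw":[10,10,10,10,10,10,10],"slide":[[-0.18,0,0.4],[-0.2,0,0.45],[-0.2,0,0.45],[-0.18,0,0.4],[-0.08,0,0.32],[0,0,0],[0,0,0]],"spin":[0,0,0,0,0,0,0]}' 20
```

```text
time_s: 22.9
ee_pos: [543.1, 89.3, 169.0]
ee_rot: [-180.0, -0.0, 174.1]
force: [-0.0, 1.1, -0.5]
gripper_width: 16.3
gripper_force: 20.0
```

```bash
python3 -m jog '{"jaw":[40,40,40,40,40,40,40,40,40,40],"slide":[[0,0,0],[0,0,0],[0,0,0],[0,0,-0.4],[0,0,-0.6],[0,0,-0.7],[0,0,-0.7],[0,0,0],[0,0,0],[0,0,0]],"spin":[0,0,0,0,0,0,0,-0.45,-0.45,-0.39]}' 20
python3 -m jog '{"jaw":[40,40,40,40,40,40,40,40,40,40],"slide":[[-0.12,-0.6,0],[-0.1,-0.9,0],[-0.1,-1,0],[-0.1,-1,0],[-0.1,-1,0],[0,-1,0],[0,-1,0],[0,-1,0],[0,-0.7,0],[0,-0.27,0]],"spin":[0,0,0,0,0,0,0,0,0,0]}' 20
python3 -m jog '{"jaw":[40,40],"slide":[[0,0,0],[0,0,0]],"spin":[0,0]}' 20
python3 - <<'E'
from lean import *
m,im=grab('wrist','g3'); pe=env.state()['ee_pos']; print(pe,proj(m,pe),proj(m,(578.3,-163,172)))
h=cv2.cvtColor(im,cv2.COLOR_RGB2HSV); k=(h[...,1]<60)&(h[...,2]>150)
for r in (185,200,215): print(r,np.nonzero(k[r,215:290])[0]+215)
grab('scene','s7')
E
```

```text
time_s: 23.9
ee_pos: [543.4, 89.4, 242.7]
ee_rot: [180.0, 0.1, -175.4]
force: [0.1, 0.4, -0.1]
gripper_width: 39.9
gripper_force: 0.0
time_s: 24.9
ee_pos: [578.7, -164.7, 242.2]
ee_rot: [-180.0, 0.1, -175.7]
force: [-0.2, 1.0, 0.0]
gripper_width: 39.9
gripper_force: 0.0
time_s: 25.1
ee_pos: [578.5, -161.9, 241.6]
ee_rot: [180.0, 0.0, -175.5]
force: [-0.7, -0.3, 1.0]
gripper_width: 40.2
gripper_force: 0.0
[ 578.5 -161.7  241.6] [253.8 233.8] [251.8 197. ]
185 [245 246 247 248 249 250 251 252 253 254 255 256 257 258]
200 [246 247 248 249 250 251 252 253 254 255 256 257 258]
215 [248 249 250 251 252 253 254 255]
```

The white crown is at column 252, as predicted. I descend, grip and lift.

```bash
python3 -m jog '{"jaw":[40,40,40,40,10,10,10,10,10,10],"slide":[[0,-0.04,0.8],[0,0,0.9],[0,0,0.76],[0,0,0],[0,0,0],[0,0,0],[0,0,0],[0,0,0],[0,0,0],[0,0,0]],"spin":[0,0,0,0,0,0,0,0,0,0]}' 20
```

```text
time_s: 26.2
ee_pos: [579.0, -163.9, 168.2]
ee_rot: [-180.0, 0.1, -175.6]
force: [0.9, 0.1, 4.1]
gripper_width: 16.0
gripper_force: 20.0
```

```bash
python3 -m jog '{"jaw":[10,10,10,10,10,10,10,10,10,10],"slide":[[0.05,0,-0.2],[0.15,0,-0.4],[0.22,0,-0.5],[0.28,0,-0.6],[0.28,0,-0.6],[0.28,0,-0.6],[0.28,0,-0.6],[0.28,0,-0.6],[0.28,0,-0.6],[0.28,0,-0.6]],"spin":[0,0,0,0,0,0,0,0,0,0]}' 20
python3 -m jog '{"jaw":[10,10,10,10,10,10,10,10,10,10],"slide":[[0,0.2,-0.3],[0,0.4,0],[0.05,0.6,0],[0.1,0.8,0],[0.1,0.9,0],[0.1,0.9,0],[0.1,0.9,0],[0.1,0.9,0],[0.1,0.9,0],[0.1,0.9,0]],"spin":[0.3,0.4,0.4,0.2,0,0,0,0,0,0]}' 20
python3 -m jog '{"jaw":[10,10,10,10,10,10,10,10],"slide":[[0.1,0.9,0],[0.1,0.9,0],[0.1,0.9,0],[0.1,0.8,0],[0.1,0.6,0],[0.1,0.4,0],[0,0,0],[0,0,0]],"spin":[0,0,0,0,0,0,0,0]}' 20
```

```text
time_s: 27.2
ee_pos: [506.3, -169.6, 328.5]
ee_rot: [-180.0, 0.1, -175.6]
force: [0.3, -0.4, -0.4]
gripper_width: 15.2
gripper_force: 20.0
time_s: 28.2
ee_pos: [502.3, 54.4, 336.8]
ee_rot: [180.0, 0.1, 174.0]
force: [0.0, 0.4, 0.4]
gripper_width: 14.9
gripper_force: 20.0
time_s: 29.0
ee_pos: [498.9, 189.2, 335.9]
ee_rot: [-180.0, 0.0, 174.1]
force: [-0.1, 0.6, -0.2]
gripper_width: 15.2
gripper_force: 20.0
```

```bash
python3 -m jog '{"jaw":[10,10,10,10,10,10,10,10,10],"slide":[[0.1,0.4,0],[0.1,0.7,0],[0.1,0.8,0],[0.1,0.8,0],[0.1,0.7,0],[0.1,0.42,0],[0,0.2,0],[0,0,0],[0,0,0]],"spin":[0,0,0,0,0,0,0,0,0]}' 20
python3 - <<'E'
from lean import *
s=env.state();m,im=grab('scene','s8'); T=s['ee_pos']
u,v=map(int,proj(m,T)); print(T,u,v)
h=cv2.cvtColor(im,cv2.COLOR_RGB2HSV).astype(int); k=(h[...,1]<55)&(h[...,2]>120)
w=np.zeros(k.shape,np.uint8); w[v-20:v+75,u-40:u+40]=k[v-20:v+75,u-40:u+40]
n,l,st,c=cv2.connectedComponentsWithStats(w)
for i in np.argsort(-st[1:,4])[:3]+1: print(st[i],c[i])
a=cv2.resize(im[v-30:v+80,u-55:u+55],(400,400),interpolation=2); b=cv2.resize(cv2.cvtColor(cv2.imread('pics/s7.png'),4)[170:280,170:280],(400,400),interpolation=2)
cv2.imwrite('pics/c8.png',cv2.cvtColor(np.hstack([a,b]),cv2.COLOR_RGB2BGR))
E
```

```text
time_s: 29.9
ee_pos: [493.8, 310.9, 335.5]
ee_rot: [-180.0, 0.0, 174.0]
force: [-0.4, 0.9, -0.3]
gripper_width: 15.3
gripper_force: 20.0
[493.8 310.9 335.5] 157 205
[ 127  185   67   80 1608] [163.8 216.1]
[123 262  12  18 105] [128.5 268.4]
[164 253   1   1   1] [164. 253.]
```

View pics/c8.png

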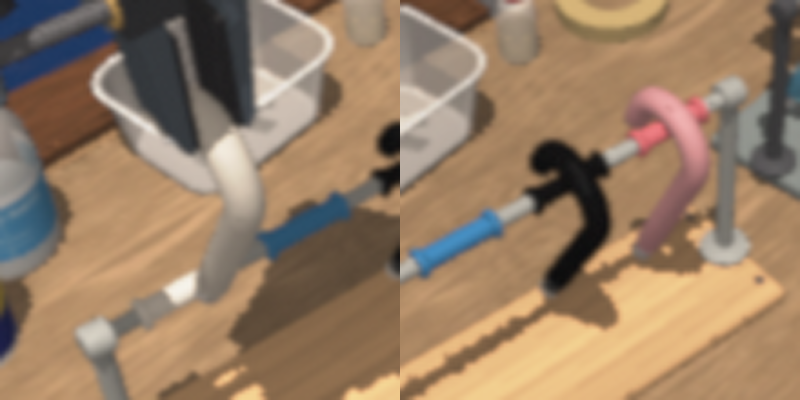

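On the right, pink and black hang freely in their seats. On the left, the white handle is held with its shaft end at crop (208,290) and bend at (248,205).

```bash
python3 - <<'E'
from lean import *
m=env.camera_model('scene'); T=np.array([493.8,310.9,335.5]); f=lambda u,v:(102+u/3.636,175+v/3.636)
A,B,C=[inplane(m,f(*p),T,-6) for p in ((208,290),(246,205),(225,245))]; print(A,C,B,np.arctan2(A[0]-B[0],B[1]-A[1]))
E
python3 -m jog '{"jaw":[10,10,10,10,10,10,10,10,10,10],"slide":[[0,0,0],[-0.05,0,0.1],[-0.12,0,0.25],[-0.23,0,0.5],[-0.23,0,0.5],[-0.23,0,0.5],[-0.23,0,0.5],[0,0,0],[0,0,0],[0,0,0]],"spin":[0,0,0,0,0,0,0,0,0,0]}' 20
```

```text
[  41.  -150.8] [  6.5 -85.9] [-25.2 -32.5] 0.5107297169359666
time_s: 30.95
ee_pos: [526.4, 308.4, 265.8]
ee_rot: [179.9, 0.1, 174.1]
force: [0.1, 0.3, 0.1]
gripper_width: 15.9
gripper_force: 20.0
```

The lean here is nearer 0.5, so I shift 5 mm towards the robot for clearance and lower on a slightly steeper slope.

```bash
python3 -m jog '{"jaw":[10,10,10,10,10,10,10,10,10],"slide":[[0.17,0,0],[-0.18,0,0.35],[-0.24,0,0.48],[-0.24,0,0.48],[-0.24,0,0.48],[-0.24,0,0.48],[-0.24,0,0.48],[-0.15,0,0.45],[0,0,0]],"spin":[0,0,0,0,0,0,0,0,0]}' 20
python3 -m jog '{"jaw":[10,10,10],"slide":[[0,0,0],[0,0,0],[0,0,0]],"spin":[0,0,0]}' 20
```

```text
time_s: 31.85
ee_pos: [567.4, 303.8, 167.3]
ee_rot: [-180.0, -0.1, 174.0]
force: [-0.1, -1.0, -0.5]
gripper_width: 16.1
gripper_force: 20.0
time_s: 32.15
ee_pos: [566.8, 304.1, 169.1]
ee_rot: [180.0, 0.0, 174.1]
force: [0.1, 0.9, -1.5]
gripper_width: 15.9
gripper_force: 20.0
```

```bash
python3 -m jog '{"jaw":[40,40,40,40,40,40,40,40,40,40],"slide":[[0,0,0],[0,0,0],[0,0,0],[0,0,-0.4],[0,0,-0.6],[0,0,-0.7],[0,0,-0.7],[0,0,0],[0,0,0],[0,0,0]],"spin":[0,0,0,0,0,0,0,-0.45,-0.45,-0.39]}' 20
python3 -m jog '{"jaw":[40,40,40,40,40,40,40,40,40,40],"slide":[[0.1,-0.6,0],[0.1,-0.8,0],[0.1,-1,0],[0.1,-1,0],[0.1,-1,0],[0.1,-1,0],[0.1,-1,0],[0.1,-1,0],[0,-1,0],[0,-1,0]],"spin":[0,0,0,0,0,0,0,0,0,0]}' 20
python3 -m jog '{"jaw":[40,40,40,40,40,40,40],"slide":[[0,-1,0],[0,-1,0],[0,-0.8,0],[0,-0.6,0],[0,-0.17,0],[0,0,0],[0,0,0]],"spin":[0,0,0,0,0,0,0]}' 20
python3 - <<'E'
from lean import *
m,im=grab('wrist','g4'); pe=env.state()['ee_pos']; print(pe,proj(m,pe),proj(m,(572.6,-86,172)))
h=cv2.cvtColor(im,cv2.COLOR_RGB2HSV); k=(h[...,0]>90)&(h[...,0]<115)&(h[...,1]>90)
for r in (190,200,210): a=np.nonzero(k[r,200:300])[0]+200; print(r,a.min(),a.max())
grab('scene','s9')
E
```

```text
time_s: 33.15
ee_pos: [567.0, 304.1, 242.4]
ee_rot: [180.0, 0.1, -175.5]
force: [-0.5, -0.2, -0.0]
gripper_width: 40.1
gripper_force: 0.0
time_s: 34.15
ee_pos: [563.7, 18.7, 241.8]
ee_rot: [-180.0, 0.0, -175.7]
force: [0.3, 0.2, -0.1]
gripper_width: 40.1
gripper_force: 0.0
time_s: 34.85
ee_pos: [572.2, -85.4, 241.2]
ee_rot: [180.0, 0.0, -175.6]
force: [1.0, -0.5, -0.1]
gripper_width: 39.8
gripper_force: 0.0
[572.3 -85.1 241.1] [253.9 234. ] [252.4 197.9]
190 240 263
200 242 262
210 243 261
```

The blue crown is centred at column 252, as predicted.

```bash
python3 -m jog '{"jaw":[40,40,40,40,10,10,10,10,10,10],"slide":[[0,-0.03,0.8],[0,0,0.9],[0,0,0.74],[0,0,0],[0,0,0],[0,0,0],[0,0,0],[0,0,0],[0,0,0],[0,0,0]],"spin":[0,0,0,0,0,0,0,0,0,0]}' 20
python3 -m jog '{"jaw":[10,10,10,10,10,10,10,10,10,10],"slide":[[0.05,0,-0.2],[0.15,0,-0.4],[0.22,0,-0.5],[0.28,0,-0.6],[0.28,0,-0.6],[0.28,0,-0.6],[0.28,0,-0.6],[0.28,0,-0.6],[0.28,0,-0.6],[0.28,0,-0.6]],"spin":[0,0,0,0,0,0,0,0,0,0]}' 20
python3 -m jog '{"jaw":[10,10,10,10,10,10,10,10,10,10],"slide":[[0,0.2,-0.3],[0,0.4,0],[0.05,0.6,0],[0.1,0.8,0],[0.1,0.9,0],[0.1,0.9,0],[0.1,0.9,0],[0.1,0.9,0],[0.1,0.8,0],[0.1,0.6,0]],"spin":[0.3,0.4,0.4,0.2,0,0,0,0,0,0]}' 20
```

```text
time_s: 35.95
ee_pos: [573.0, -86.7, 168.3]
ee_rot: [180.0, 0.1, -175.6]
force: [0.1, 0.2, 2.9]
gripper_width: 15.6
gripper_force: 20.0
time_s: 36.95
ee_pos: [500.4, -92.2, 328.9]
ee_rot: [-180.0, 0.1, -175.6]
force: [1.4, 0.5, -0.0]
gripper_width: 15.5
gripper_force: 20.0
time_s: 37.95
ee_pos: [495.5, 120.2, 337.1]
ee_rot: [180.0, 0.1, 174.0]
force: [-0.2, 0.4, -0.4]
gripper_width: 15.5
gripper_force: 20.0
```

```bash
python3 -m jog '{"jaw":[10,10,10,10,10,10,10,10,10],"slide":[[0.13,0.7,0],[0.1,0.8,0],[0.1,0.8,0],[0.1,0.7,0],[0.1,0.5,0],[0.1,0.3,0],[0.1,0.13,0],[0,0,0],[0,0,0]],"spin":[0,0,0,0,0,0,0,0,0]}' 20
python3 - <<'E'
from lean import *
s=env.state();m,im=grab('scene','s10'); T=s['ee_pos']
h=cv2.cvtColor(im,cv2.COLOR_RGB2HSV).astype(int); k=(h[...,0]>90)&(h[...,0]<115)&(h[...,1]>90)
u,v=map(int,proj(m,T)); w=np.zeros(k.shape,np.uint8); w[v-30:v+70,u-25:u+40]=k[v-30:v+70,u-25:u+40]
n,l,st,c=cv2.connectedComponentsWithStats(w); i=1+np.argmax(st[1:,4]); ys,xs=np.nonzero(l==i); print(T,(u,v),st[i])
for r in range(ys.min(),ys.max()+1,4): print(r,xs[ys==r].min(),xs[ys==r].max(),inplane(m,(xs[ys==r].mean(),r),T,-6))
E
```

```text
time_s: 38.85
ee_pos: [486.7, 238.0, 335.9]
ee_rot: [-180.0, 0.0, 173.9]
force: [0.2, -0.0, -1.2]
gripper_width: 15.5
gripper_force: 20.0
[486.7 238.  335.9] (199, 184) [174 179  43  66 661]
179 200 201 [-3.3 13.3]
183 200 205 [-7.9  8.5]
187 200 209 [-12.6   3.7]
191 201 210 [-14.4  -3.1]
195 202 212 [-17.7  -9. ]
199 204 213 [-21.  -14.9]
203 206 214 [-24.3 -20.9]
207 207 215 [-26.2 -28. ]
211 206 215 [-23.7 -38.7]
215 205 215 [-21.2 -49.6]
219 203 213 [-13.9 -64.6]
223 202 211 [ -7.9 -79. ]
227 200 208 [  1.7 -96.9]
231 190 206 [  24.5 -126.5]
235 183 204 [  44.6 -154.9]
239 174 185 [ 108. -223.]
243 176 178 [ 124.1 -250.5]
```

The lean is about 0.43. I hook on blue.

```bash
python3 -m jog '{"jaw":[10,10,10,10,10,10,10,10,10,10],"slide":[[0.03,0.06,0],[-0.12,0,0.25],[-0.23,0,0.5],[-0.23,0,0.5],[-0.23,0,0.5],[-0.23,0,0.5],[-0.23,0,0.5],[-0.23,0,0.5],[-0.12,0,0.25],[0,0,0]],"spin":[0,0,0,0,0,0,0,0,0,0]}' 20
python3 -m jog '{"jaw":[10,10,10],"slide":[[0,0,0],[0,0,0],[0,0,0]],"spin":[0,0,0]}' 20
```

```text
time_s: 39.9
ee_pos: [534.2, 235.0, 229.1]
ee_rot: [-179.9, -0.1, 174.0]
force: [-0.1, -0.5, 0.0]
gripper_width: 15.9
gripper_force: 20.0
time_s: 40.2
ee_pos: [534.5, 235.6, 231.6]
ee_rot: [180.0, 0.1, 174.0]
force: [-0.4, 0.0, -1.3]
gripper_width: 15.7
gripper_force: 20.0
```

```bash
python3 -m jog '{"jaw":[10,10,10,10,10,10,10],"slide":[[-0.18,-0.02,0.4],[-0.2,-0.02,0.45],[-0.2,0,0.45],[-0.18,0,0.4],[-0.08,0,0.38],[0,0,0],[0,0,0]],"spin":[0,0,0,0,0,0,0]}' 20
python3 -m jog '{"jaw":[40,40,40,40,40,40,40,40,40,40],"slide":[[0,0,0],[0,0,0],[0,0,0],[0,0,-0.4],[0,0,-0.6],[0,0,-0.7],[0,0,-0.7],[0,0,-0.7],[0,0,-0.7],[0,0,-0.7]],"spin":[0,0,0,0,0,0,0,0,0,0]}' 20
python3 -m jog '{"jaw":[40,40,40,40,40,40,40,40,40,40],"slide":[[0.1,-0.6,0],[0.1,-0.9,0],[0,-0.9,0],[0,-0.9,0],[0,-0.9,0],[0,-0.9,0],[0,-0.9,0],[0,-0.9,0],[0,-0.9,0],[0,-0.6,0]],"spin":[0,0,0,0,0,0,0,0,0,0]}' 20
python3 - <<'E'
from lean import *
im=grab('scene','s11')[1]; t=grab('top','t11')[1]
a=cv2.resize(im[150:300,110:290],(720,600-220),interpolation=2) if 0 else cv2.resize(im[165:295,115:285],(510,390),interpolation=2)
b=cv2.resize(t[150:220,120:260],(400,200),interpolation=2)
c=np.zeros((590,510,3),np.uint8); c[:390]=a; c[390:,:400]=b
cv2.imwrite('pics/c11.png',cv2.cvtColor(c,4))
E
```

```text
time_s: 40.9
ee_pos: [559.5, 231.5, 167.7]
ee_rot: [-180.0, -0.0, 174.0]
force: [-0.3, -0.6, -0.6]
gripper_width: 15.8
gripper_force: 20.0
time_s: 41.9
ee_pos: [559.2, 231.6, 305.5]
ee_rot: [180.0, 0.1, 174.0]
force: [-0.2, 0.8, 0.0]
gripper_width: 40.0
gripper_force: 0.0
time_s: 42.9
ee_pos: [525.3, -20.9, 302.8]
ee_rot: [-179.9, -0.1, 173.9]
force: [-0.5, 0.1, 0.0]
gripper_width: 39.9
gripper_force: 0.0
```

View pics/c11.png

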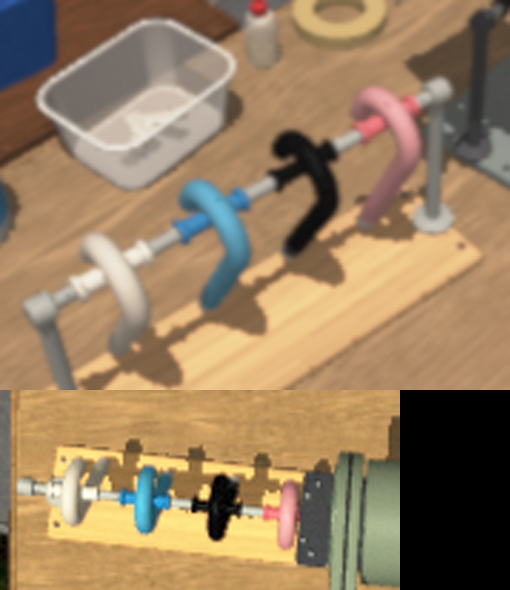

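All four handles hang on the sleeves of their own colours, midway between the beads: in the top crop white is at 73, blue 147, black 219 and pink 288. The robot is clear of everything.

```bash
python3 -c "
from workcell import env
print(env.job_done())"
```

```text
the job is handed in; nothing more can be done
None
```

All four handles hang freely on the sleeves of their own colours, seated between the beads, and the job was handed in at about 43 s; the end of black's lift went straight up, so its shaft may have brushed rail_in's bar.

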